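# Reset the tripped overload relay and switch the supply back on

### The job

The drive has tripped: reach a fingertip down into the well of the red-ringed relay module and press its sunken button fully down, keep it down for about a second and let it come up again; then push the supply lever all the way over, away from the robot, and leave it there. Work by touch only: nothing is to be lifted or carried, the relay modules stay standing where they are, the buttons of the blue and yellow modules must not be pressed, and the screwdriver and steel coupling stay where they lie. Finish with the arm clear of everything.

Things in the scene. Friction and masses are not known exactly. Their poses are not given: they have to be found in the camera images.
- red_relay: Red relay module: loose white plastic box, 90 x 90 mm in plan, 60 mm tall, about 0.7 kg, with a flat red ring (64 mm across, 2 mm high) round the mouth of a round open well in its top. The well is 46 mm across, on the box's centre line, and goes straight down; its button stands in it, top face 25 mm below the module's top (35 mm above the bench). This is the tripped one. Origin: centre of the underside, z up.
- red_key_top (a point): Centre of the top face of the red sunken button (32 mm across); on the module's centre line, 35 mm above the bench when up. It moves down with the button. z up.
- red_key (a joint): Red sunken button at the bottom of the red module's well, travel in m: 0 = up (its spring returns it), 0.006 = fully down; grows as it is pressed straight down. Takes about 1.5 N to start and 5 N to bottom out.
- blue_relay: Blue relay module: loose white plastic box, 90 x 90 mm in plan, 60 mm tall, about 0.7 kg, with a flat blue ring (64 mm across, 2 mm high) round the mouth of a round open well in its top. The well is 46 mm across, on the box's centre line, and goes straight down; it is built the same as the red one; leave it alone. Origin: centre of the underside, z up.
- blue_key (a joint): Blue sunken button at the bottom of the blue module's well, travel in m: 0 = up (its spring returns it), 0.006 = fully down; grows as it is pressed straight down. Takes about 1.5 N to start and 5 N to bottom out.
- yellow_relay: Yellow relay module: loose white plastic box, 90 x 90 mm in plan, 60 mm tall, about 0.7 kg, with a flat yellow ring (64 mm across, 2 mm high) round the mouth of a round open well in its top. The well is 46 mm across, on the box's centre line, and goes straight down; it is built the same as the red one; leave it alone. Origin: centre of the underside, z up.
- yellow_key (a joint): Yellow sunken button at the bottom of the yellow module's well, travel in m: 0 = up (its spring returns it), 0.006 = fully down; grows as it is pressed straight down. Takes about 1.5 N to start and 5 N to bottom out.
- isolator: Supply isolator: aluminium plate 150 (x) x 110 (y) x 12 mm fixed to the bench, with a grey lever block (70 x 50 mm, top 37 mm above the bench) in its middle. Origin: centre of the underside; z up; its x axis points the way the lever is to be pushed (away from the robot, give or take its yaw); y is the lever's hinge direction. The lever turns about a line along y, 34 mm above the bench over the origin.
- supply_tip (a point): Centre of the black ball (26 mm across) at the top of the supply lever, a 10 mm steel rod, 60 mm from the hinge line. It moves with the lever: 29 mm to the isolator's -x side of the hinge and 87 mm above the bench when the lever reads 0, the same on the +x side when it reads 1.0, 94 mm high midway.
- supply (a joint): Supply lever angle, rad: 0 = leaning 0.5 rad towards the robot (off), 1.0 = leaning 0.5 rad away (on, at its stop). It starts near 0, takes about 1 N at the ball to swing and stays where it is left.
- screwdriver: Loose screwdriver lying on the bench, orange handle 26 mm thick, 180 mm long along its x, handle to -x. Origin: mid-length, on the bench. Leave alone.
- coupling_mid (a point): Loose steel shaft coupling, an upright tube 42 mm across and 36 mm tall with a 20 mm bore; this is its centre. Leave alone.

How it is judged:
By the outcome, as a careful person would: the job done as asked, in the order asked, and still so for the second after the job is handed in, with the robot touching nothing.
It also fails if it takes over 48 s, if anything falls off the work surface, if the arm or the gripper's body presses on something with over 40 N, if the wrist force passes 120 N, or if a joint passes its speed limit or range.

### The arm

A 6-joint arm with a two-finger parallel gripper is mounted at the origin on the work surface. World frame = base frame: x ahead of the robot, y to its left, z up, the work surface at z = 0. Lengths are in m, angles in degrees, forces in N, time in s.
With the tool pointing down it reaches from about 0.375 to 0.925 m from the base axis. Payload 5.7 kg.
Tool frame: the origin (TCP) lies at the very end of the fingers, on their centre line; the grasp point (between the pads) lies 19 mm behind it (hold_point_z is the distance from the TCP to the grasp point, in m); z points along the fingers, y is the direction in which the jaws open and shut (so a half turn about z gives the same grasp; the last joint's range is limited). The gripper opens to 88 mm and grips with 3 to 60 N. Pads are 20 mm wide; open, the fingers measure 115 mm over their backs; the gripper's body (75 mm by 178 mm) begins 61 mm behind the grasp point.
Start: joints at [63.02, 20.558, 86.54, -0, 72.909, -6.595], TCP at [0.209, 0.562, 0.223] pointing down, gripper open.
Joint ranges: [-170.27, 170.27], [-57.76, 135], [12.27, 136.19], [-55.21, 235.2], [11.17, 155.16], [-170.74, 170.74]. Speed limits (degrees/s): [136.94, 136.94, 180, 180, 180, 180].

### API

Orientations are given as [roll, pitch, yaw] about the fixed x, y, z axes, in that order (R = Rz(yaw) Ry(pitch) Rx(roll)).
In Python, from plant import * gives the robot as it stands. The module is installed in compiled form; this text tells all that it offers.
- The arm moves only by the shell command python3 -m pendant 'ROWS'. ROWS is JSON, a list that holds one entry, the list of rows, each a list of 5 numbers: the shift along the tool's x, y, z in mm, then the turn about the tool's z in rad, then the finger opening in mm, from 0 to 87.8. In form: [[[dx, dy, dz, turn, grip], ...]]. A call has 1 to 10 rows; each row is the pose to reach, as a shift and turn from the pose measured when the call began, along the tool's axes at that moment; what a row does not reach only later rows make up. A row lasts 1/10 s, in which the tool goes at most 50 mm and 8.59 degrees, less where a joint would pass 70% of its speed; a pose out of reach is approached as far as the arm can. A call with a gripper value outside its range is refused whole. The fingers move at their own pace and stop on an object; the grip force is fixed at half the most. Time passes only in rows, so rows that repeat a pose let the fingers close. It gives the time, the measured TCP pose, the force and the opening at its end, in the units of the state.
- state(): the state, without advancing time (a new reading comes with each control period).
- read_camera(name): name is "side" or "top"; returns the picture (420x560x3 uint8, blue, green, red); there is no depth.
- camera_params(name): a dict with "vfov" (degrees; the focal length in pixels is half the picture's height over the tangent of half this angle, whatever the lens; pixels are square), "cx", "cy" (the principal point, pixels), "view" (4x4, takes a point from world to camera coordinates). Camera axes: x right, y down, z forward; pixel columns grow to the right and rows downward; lengths in m; the calibration is good to about 2 mm. A picture is of the moment at which its call begins. camera_params takes no time and is no camera call.
- finish_job(): hands the job in, once; it reports no verdict.
The state is a dict: "time_s": time; "q": joint angles; "joint_vel": joint speeds; "joint_efforts": joint torques, N m; "eef_pos": TCP position; "tcp_rot": TCP orientation; "wrist_force": force on the tool from outside, world axes, zero at the start; "wrist_torque": the same for the moment, N m; "width": finger opening in m.
Only numpy, scipy, OpenCV 4.12 (cv2) and the standard library are available. Lean on these libraries where they do the work, as an engineer would, in place of code of your own. Each camera call takes 0.05 s, during which the arm holds its last target.

## Working session

There is one attempt and no reset: what is moved stays moved. The work goes in short steps, Python scripts to look and compute and a shell command to move; the robot and the scene stay as the last step left them, time stands still between calls to the robot, and variables do not carry over. Pictures are saved under pics/ and viewed, and the job is handed in when it is done.

```bash
mkdir -p pics; python3 - <<'E'
from plant import *
import cv2
for n in("top","side"):
    cv2.imwrite(f"pics/{n}0.png",read_camera(n)); p=camera_params(n); print(n,p)
s=state();print(s)
E
```

```text
top {'vfov': 42.79659064092997, 'cx': 282.69757864528606, 'cy': 209.48335354813412, 'view': array([[-0.02260565, -0.99959399, -0.01734492,  0.01434133],
       [-0.98363611,  0.02533994, -0.17837569,  0.56701618],
       [ 0.17874278,  0.01302879, -0.98380957,  1.30180609],
       [ 0.        ,  0.        ,  0.        ,  1.        ]])}
side {'vfov': 55.78837698025715, 'cx': 281.0129296885003, 'cy': 208.38482935668586, 'view': array([[ 0.91500148, -0.40294236, -0.02024233, -0.49067331],
       [-0.27953945, -0.59700242, -0.75196131,  0.20197399],
       [ 0.29091234,  0.69370424, -0.65889638,  0.90133983],
       [ 0.        ,  0.        ,  0.        ,  1.        ]])}
{'time_s': 0.1, 'q': array([ 6.30182063e+01,  2.05934207e+01,  8.65907025e+01,  5.43935177e-04,
        7.29077555e+01, -6.59465349e+00]), 'joint_vel': array([ 0.07686564, -0.12216775, -0.13526332, -0.06152962, -0.10374602,
       -0.03296263]), 'joint_efforts': array([ 8.33550912e-04, -5.16358674e+01, -2.71405327e+01,  6.77328324e-02,
        2.75841099e-02,  8.82217904e-06]), 'eef_pos': array([0.20874701, 0.56187873, 0.22191151]), 'tcp_rot': array([-1.79908789e+02, -1.10679635e-02,  1.59612691e+02]), 'wrist_force': array([-0.23163075, -0.03546625,  0.45681009]), 'wrist_torque': array([ 0.00460287,  0.04332003, -0.00948105]), 'width': 0.08776235230556526}
```

View pics/top0.png

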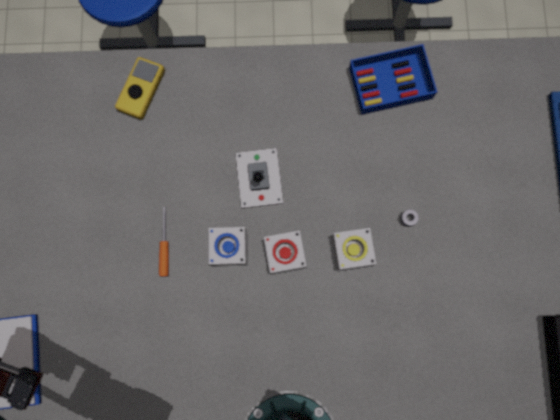

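View pics/side0.png

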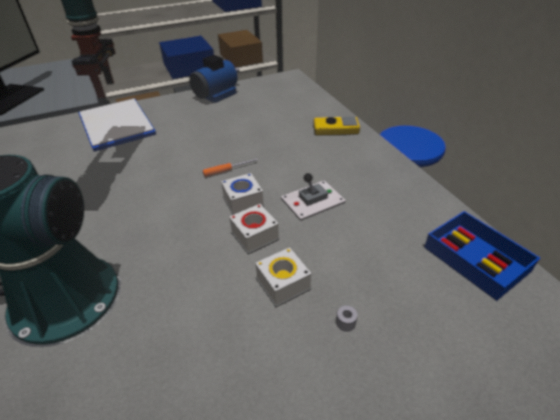

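The top view shows blue at (227,246), red at (285,252), yellow at (354,249), the isolator at (260,178), the screwdriver at (164,245) and the coupling at (409,217). I'll enlarge crops to read these more closely.

```bash
python3 - <<'E'
import cv2
a=cv2.imread("pics/top0.png")[140:280,200:380]; cv2.imwrite("pics/topc.png",cv2.resize(a,None,fx=4,fy=4,interpolation=cv2.INTER_CUBIC))
a=cv2.imread("pics/side0.png")[160:310,215:355]; cv2.imwrite("pics/sidec.png",cv2.resize(a,None,fx=4,fy=4,interpolation=cv2.INTER_CUBIC))
E
```

```text
(no output)
```

View pics/topc.png

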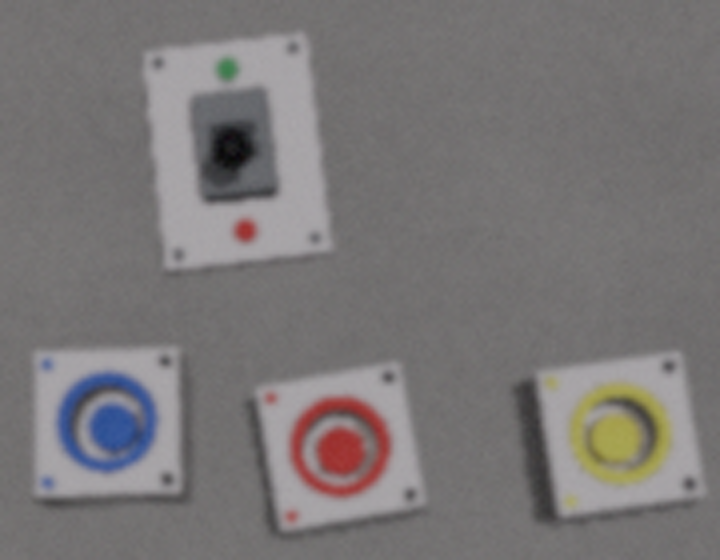

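View pics/sidec.png

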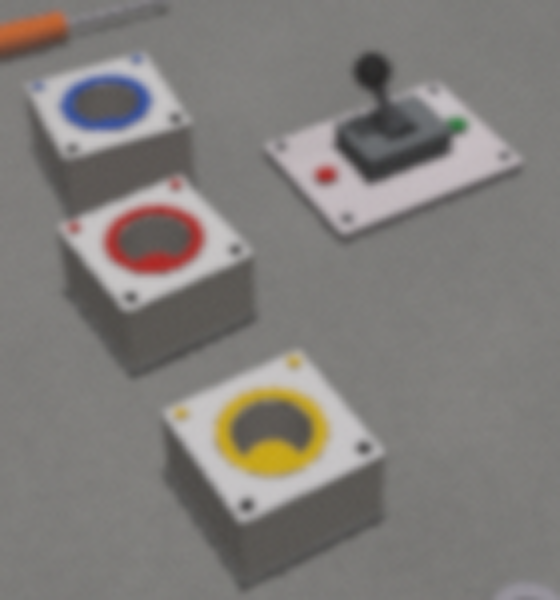

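```bash
cat > h.py <<'E'
from plant import *
import numpy as np
def ray(n,u,v,z):
    p=camera_params(n);f=210/np.tan(np.radians(p["vfov"]/2));V=p["view"]
    d=V[:3,:3].T@np.array([(u-p["cx"])/f,(v-p["cy"])/f,1]);o=-V[:3,:3].T@V[:3,3]
    return (o+d*(z-o[2])/d[2])
def proj(n,X):
    p=camera_params(n);f=210/np.tan(np.radians(p["vfov"]/2));V=p["view"]
    c=V[:3,:3]@np.array(X)+V[:3,3]; return c[:2]/c[2]*f+[p["cx"],p["cy"]]
T=lambda u,v:((u+.5)/4-.5+200,(v+.5)/4-.5+140)
S=lambda u,v:((u+.5)/4-.5+215,(v+.5)/4-.5+160)
E
python3 - <<'E'
from h import *
np.set_printoptions(precision=4,suppress=True)
for nm,t,s in(("red",(340,446),(155,240)),("blue",(107,422),(107,102)),("yel",(620,434),(271,431))):
    print(nm,ray("top",*T(*t),.062),ray("side",*S(*s),.062))
print("red corners top",[ray("top",*T(*c),.06)[:2] for c in((256,386),(400,362),(426,506),(283,530))])
print("ball",ray("top",*T(232,148),.087),ray("side",*S(373,71),.087))
print("plate top",[ray("top",*T(*c),.012)[:2] for c in((144,51),(303,33),(331,249),(167,270))])
print("plate side",[ray("side",*S(*c),.012)[:2] for c in((265,149),(438,82),(523,162),(346,238))])
print("red dot/green",ray("top",*T(246,231),.012),ray("top",*T(228,69),.012))
print("redbutton",ray("top",*T(340,451),.035))
E
```

```text
red [ 0.4606 -0.0019  0.062 ] [ 0.4609 -0.0027  0.062 ]
blue [0.4791 0.1421 0.062 ] [0.4806 0.1432 0.062 ]
yel [ 0.4638 -0.1747  0.062 ] [ 0.4639 -0.1748  0.062 ]
red corners top [array([0.4995, 0.0495]), array([ 0.5123, -0.0404]), array([ 0.4226, -0.0539]), array([0.41  , 0.0343])]
ball [0.6453 0.0606 0.087 ] [0.6474 0.0668 0.087 ]
plate top [array([0.7315, 0.1226]), array([0.741 , 0.0168]), array([0.5945, 0.0015]), array([0.5833, 0.1086])]
plate side [array([0.5826, 0.1056]), array([0.732 , 0.1226]), array([0.7416, 0.015 ]), array([ 0.5941, -0.0032])]
red dot/green [0.6079 0.0567 0.012 ] [0.7176 0.067  0.012 ]
redbutton [ 0.4602 -0.0015  0.035 ]
```

```bash
cat >> h.py <<'E'
from scipy.spatial.transform import Rotation as Ro
def togo(p,yaw):
    s=state();R=Ro.from_euler('xyz',s["tcp_rot"],degrees=True).as_matrix()
    d=R.T@(np.array(p)-s["eef_pos"])*1000
    t=-np.radians((yaw-s["tcp_rot"][2]+180)%360-180)
    print("go",d.round(1),"turn",round(t,3),"| t",s["time_s"],s["eef_pos"].round(4),s["tcp_rot"].round(2),"F",s["wrist_force"].round(2),s["width"])
E
python3 -c "
from h import *
togo([.461,-.0025,.15],95.5)"
```

```text
go [-433.1 -441.    72.5] turn 1.119 | t 0.1 [0.2087 0.5619 0.2219] [-1.7991e+02 -1.0000e-02  1.5961e+02] F [-0.23 -0.04  0.46] 0.08776235230556526
```

```bash
python3 -m pendant '[[[-40,-40,0,0.1,0],[-80,-80,0,0.2,0],[-110,-110,0,0.3,0],[-145,-148,5,0.4,0],[-180,-183,10,0.5,0],[-215,-219,20,0.6,0],[-250,-255,30,0.7,0],[-285,-290,40,0.8,0],[-320,-326,50,0.9,0],[-350,-356,60,1.0,0]]]'; python3 -c "
from h import *
togo([.461,-.0025,.15],95.5)"
```

```text
time_s: 1.1
eef_pos: [0.4111, 0.1088, 0.1633]
tcp_rot: [-180.0, 0.1, 102.1]
wrist_force: [1.2, 0.2, 0.0]
width: 0.0114
go [-119.3   25.5   13.5] turn 0.115 | t 1.1 [0.4111 0.1088 0.1633] [-1.7997e+02  7.0000e-02  1.0208e+02] F [1.15 0.19 0.01] 0.011379336314824648
```

```bash
python3 -m pendant '[[[-40,8,4,0.04,0],[-80,17,9,0.08,0],[-119.3,25.5,13.5,0.115,0],[-119.3,25.5,13.5,0.115,0],[-119.3,25.5,13.5,0.115,0],[-119.3,25.5,13.5,0.115,0],[-119.3,25.5,13.5,0.115,0]]]'; python3 -c "
from h import *
import cv2
togo([.461,-.0025,.08],95.5)
a=read_camera('side')[120:270,185:335]
cv2.imwrite('pics/s1.png',cv2.resize(a,None,fx=4,fy=4,interpolation=cv2.INTER_CUBIC))
print((proj('side',state()['eef_pos'])-[185,120])*4)
"
```

```text
time_s: 1.8
eef_pos: [0.4601, -0.0013, 0.15]
tcp_rot: [-179.9, 0.1, 95.6]
wrist_force: [-0.1, -0.3, -0.4]
width: 0.0006
go [-1.2  0.8 70. ] turn 0.002 | t 1.8 [ 0.4601 -0.0013  0.15  ] [-1.7994e+02  5.0000e-02  9.5600e+01] F [-0.07 -0.34 -0.37] 0.0006374101208463257
[261.89803897 287.78188238]
```

View pics/s1.png

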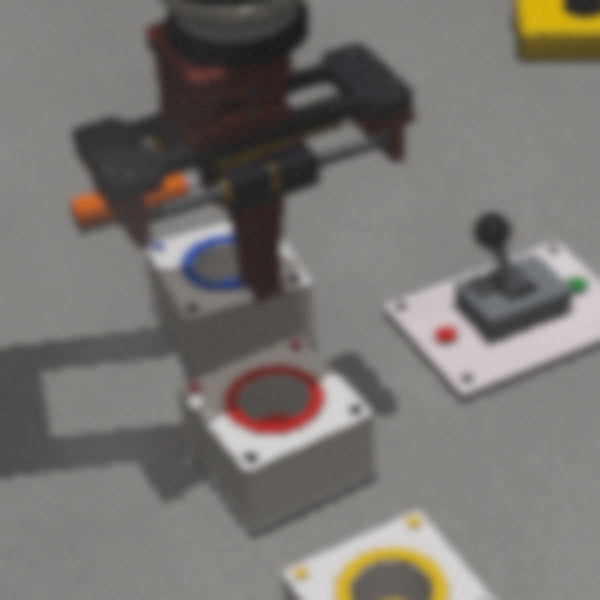

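The picture shows the closed tip at (262,292), which matches the projected TCP of (262,288), above the red well at (275,398). The gripper's end brackets hang down at (395,158) and (140,240), so I'll check how high they are.

```bash
python3 -c "
from h import *
s=state();R=Ro.from_euler('xyz',s['tcp_rot'],degrees=True).as_matrix()
for y in(-.089,.089):
  for z in(-.06,-.08,-.1):
    print(y,z,(proj('side',s['eef_pos']+R@[0,y,z])-[185,120])*4)
"
python3 -m pendant '[[[-1.2,0.8,20,0,0],[-1.2,0.8,40,0,0],[-1.2,0.8,55,0,0],[-1.2,0.8,70,0,0],[-1.2,0.8,70,0,0],[-1.2,0.8,70,0,0],[-1.2,0.8,70,0,0]]]'; python3 -c "
from h import *
togo([.461,-.0025,.04],95.5)"
```

```text
-0.089 -0.06 [107.19448962 254.34266254]
-0.089 -0.08 [102.1579808  224.73430865]
-0.089 -0.1 [ 96.96326564 194.19589986]
0.089 -0.06 [391.43308608 158.83244039]
0.089 -0.08 [390.83642677 129.91109616]
0.089 -0.1 [390.22234897 100.14544078]
time_s: 2.55
eef_pos: [0.4617, -0.0022, 0.0808]
tcp_rot: [180.0, 0.1, 95.7]
wrist_force: [0.5, -0.3, -0.5]
width: 0.0004
go [-0.2 -0.7 40.8] turn 0.003 | t 2.55 [ 0.4617 -0.0022  0.0808] [1.7997e+02 8.0000e-02 9.5650e+01] F [ 0.46 -0.28 -0.53] 0.0004020201684180386
```

```bash
python3 -m pendant '[[[0,-0.5,10,0,0],[0,-0.5,20,0,0],[0,-0.5,30,0,0],[0,-0.5,38,0,0],[0,-0.5,42,0,0],[0,-0.5,42,0,0],[0,-0.5,42,0,0],[0,-0.5,42,0,0]]]'; python3 -c "
from h import *
togo([.461,-.0025,.029],95.5)"
```

```text
time_s: 3.35
eef_pos: [0.4615, -0.0023, 0.039]
tcp_rot: [179.9, 0.1, 95.6]
wrist_force: [0.4, 0.3, 0.5]
width: 0.0006
go [-0.1 -0.6 10. ] turn 0.003 | t 3.35 [ 0.4615 -0.0023  0.039 ] [1.7993e+02 9.0000e-02 9.5650e+01] F [0.37 0.29 0.48] 0.0006299565992433516
```

No contact in the well yet. Pressing now, in small steps, and reading the force.

```bash
for i in 1; do python3 -m pendant '[[[0,0,2,0,0],[0,0,4,0,0],[0,0,6,0,0],[0,0,8,0,0],[0,0,8,0,0],[0,0,8,0,0]]]'; done
```

```text
time_s: 3.95
eef_pos: [0.4619, -0.0024, 0.0312]
tcp_rot: [179.9, 0.1, 95.6]
wrist_force: [-0.4, -0.3, 3.0]
width: 0.0006
```

```bash
python3 -m pendant '[[[0,0,1,0,0],[0,0,2,0,0],[0,0,3,0,0],[0,0,3,0,0],[0,0,3,0,0]]]'; python3 -c "
from h import *
togo([.461,-.0025,.029],95.5)"
```

```text
time_s: 4.45
eef_pos: [0.462, -0.0024, 0.0291]
tcp_rot: [179.9, 0.1, 95.7]
wrist_force: [-2.8, -0.0, 18.3]
width: 0.0007
go [ 0.  -1.   0.1] turn 0.003 | t 4.45 [ 0.462  -0.0024  0.0291] [1.7988e+02 1.0000e-01 9.5650e+01] F [-2.780e+00 -1.000e-02  1.831e+01] 0.0006874771837838156
```

Bottomed out at 29.1 mm with 18 N. Holding it for about a second.

```bash
python3 -m pendant '[[[0,0,0.8,0,0],[0,0,0.8,0,0],[0,0,0.8,0,0],[0,0,0.8,0,0],[0,0,0.8,0,0],[0,0,0.8,0,0],[0,0,0.8,0,0],[0,0,0.8,0,0]]]'; python3 -m pendant '[[[0,-0.5,-3,0,0],[0,-0.5,-6,0,0],[0,-0.5,-12,0,0],[0,-0.5,-25,0,0],[0,-0.5,-50,0,0],[0,-0.5,-80,0,0],[0,-0.5,-120,0,0],[0,-0.5,-120,0,0],[0,-0.5,-120,0,0]]]'; python3 -c "
from h import *
import cv2
togo([.59,.0565,.13],95.5);togo([.59,.0565,.08],95.5)
for n in ('side','top'):
  a=read_camera(n)[130:280,200:350]
  cv2.imwrite(f'pics/{n}2.png',cv2.resize(a,None,fx=4,fy=4,interpolation=cv2.INTER_CUBIC))
"
```

```text
time_s: 5.25
eef_pos: [0.462, -0.0024, 0.0291]
tcp_rot: [179.9, 0.1, 95.7]
wrist_force: [-2.4, 0.6, 17.3]
width: 0.0004
time_s: 6.15
eef_pos: [0.4613, -0.0023, 0.1496]
tcp_rot: [179.8, 0.1, 95.7]
wrist_force: [-0.8, 0.2, -0.0]
width: 0.0002
go [ 45.9 133.8  20. ] turn 0.003 | t 6.15 [ 0.4613 -0.0023  0.1496] [1.7978e+02 1.4000e-01 9.5660e+01] F [-0.8   0.17 -0.01] 0.00016366518690441557
go [ 46.  133.6  70. ] turn 0.003 | t 6.15 [ 0.4613 -0.0023  0.1496] [1.7978e+02 1.4000e-01 9.5660e+01] F [-0.8   0.17 -0.01] 0.00016366518690441557
```

View pics/side2.png

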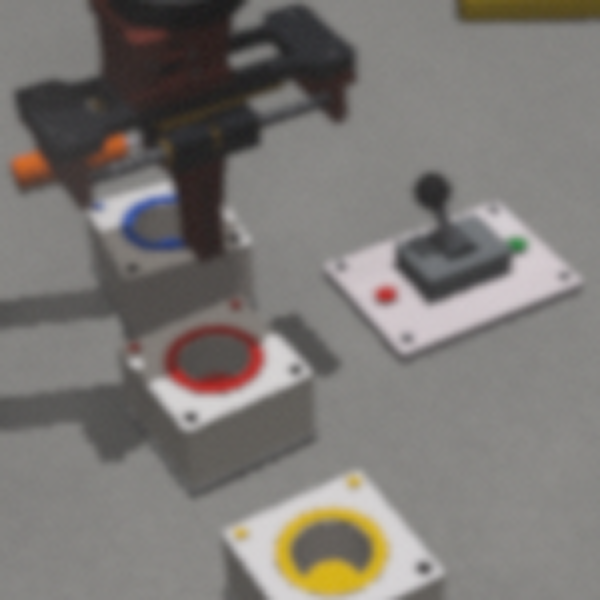

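The picture shows the red module unmoved with its ring at (215,358) and the tip clear above it. The lever ball is still leaning toward the robot at (432,190). Next is the near side of the lever.

```bash
python3 -m pendant '[[[15,45,0,0,0],[30,90,0,0,0],[45.9,133.6,0,0,0],[45.9,133.6,10,0,0],[45.9,133.6,30,0,0],[45.9,133.6,50,0,0],[45.9,133.6,70,0,0],[45.9,133.6,70,0,0],[45.9,133.6,70,0,0],[45.9,133.6,70,0,0]]]'; python3 -c "
from h import *
togo([.665,.0635,.08],95.5)
import cv2
for n in ('side','top'):
  a=read_camera(n)[110:260,200:350]
  cv2.imwrite(f'pics/{n}3.png',cv2.resize(a,None,fx=4,fy=4,interpolation=cv2.INTER_CUBIC))
"
```

```text
time_s: 7.25
eef_pos: [0.5883, 0.0565, 0.0784]
tcp_rot: [180.0, 0.1, 95.6]
wrist_force: [0.0, 0.2, 1.0]
width: 0.0004
go [-0.6 77.  -1.6] turn 0.003 | t 7.25 [0.5883 0.0565 0.0784] [1.7998e+02 8.0000e-02 9.5650e+01] F [0.02 0.2  1.02] 0.00039281596980141514
```

View pics/side3.png

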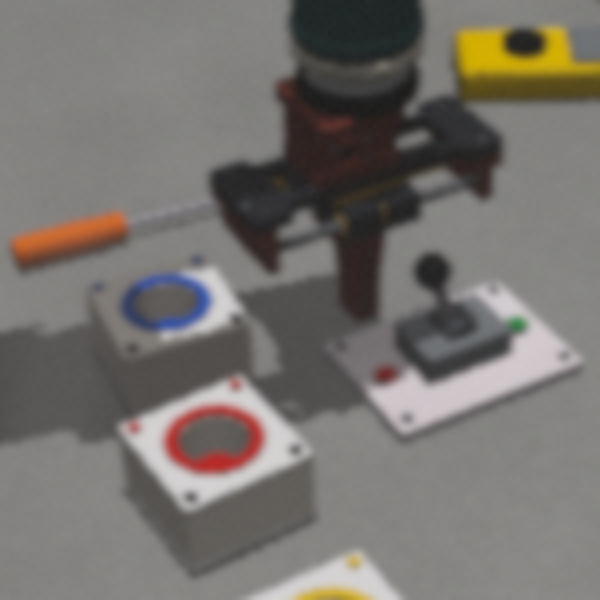

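The tip at (360,315) is short of the ball at (433,270) and in line with it. Pushing now.

```bash
python3 -m pendant '[[[0,10,-1,0,0],[0,20,-1.5,0,0],[0,28,-1.5,0,0],[0,36,-1.5,0,0],[0,44,-1.5,0,0],[0,52,-1.5,0,0],[0,59,-1.5,0,0],[0,65,-1.5,0,0],[0,70,-1.5,0,0],[0,70,-1.5,0,0]]]'; python3 -c "
from h import *
togo([.665,.0635,.08],95.5)"
```

```text
time_s: 8.35
eef_pos: [0.6595, 0.0635, 0.0804]
tcp_rot: [179.9, 0.1, 95.7]
wrist_force: [-0.7, 1.2, -0.1]
width: 0.0007
go [-0.5  5.5  0.4] turn 0.003 | t 8.35 [0.6595 0.0635 0.0804] [1.7986e+02 9.0000e-02 9.5650e+01] F [-0.66  1.22 -0.06] 0.0006642783836082556
```

```bash
python3 -m pendant '[[[0,2,0,0,0],[0,4,0,0,0],[0,5,0,0,0],[0,6,0,0,0],[0,6,0,0,0]]]'; python3 -m pendant '[[[0,0.5,0,0,0],[0,1,0,0,0],[0,1.5,0,0,0],[0,1.5,0,0,0]]]'
```

```text
time_s: 8.85
eef_pos: [0.6653, 0.0641, 0.0803]
tcp_rot: [179.9, 0.1, 95.7]
wrist_force: [-1.1, 0.0, -0.4]
width: 0.0003
time_s: 9.25
eef_pos: [0.6669, 0.0642, 0.0803]
tcp_rot: [179.9, 0.1, 95.7]
wrist_force: [-1.5, -0.9, -0.6]
width: 0.0004
```

Not at the stop yet, since the force is only that of the lever's friction. Continuing in small steps.

```bash
python3 -m pendant '[[[0,0.7,0,0,0],[0,1.4,0,0,0],[0,2,0,0,0],[0,2,0,0,0]]]'; python3 -m pendant '[[[0,0.7,0,0,0],[0,1.4,0,0,0],[0,2,0,0,0],[0,2,0,0,0]]]'
```

```text
time_s: 9.65
eef_pos: [0.669, 0.0644, 0.0803]
tcp_rot: [179.9, 0.1, 95.7]
wrist_force: [0.2, -0.3, -1.0]
width: 0.0005
time_s: 10.05
eef_pos: [0.6703, 0.0646, 0.0802]
tcp_rot: [179.9, 0.1, 95.7]
wrist_force: [-3.7, -1.0, 0.7]
width: 0.0008
```

```bash
python3 -m pendant '[[[0,0.7,0,0,0],[0,1.4,0,0,0],[0,2,0,0,0],[0,2,0,0,0]]]'
```

```text
time_s: 10.45
eef_pos: [0.6704, 0.0646, 0.0801]
tcp_rot: [-179.8, 0.1, 95.7]
wrist_force: [-7.6, -0.4, 3.4]
width: 0.0002
```

At the stop: it moved 0.1 mm for 2 mm commanded, at 7.6 N. Backing off and rising.

```bash
python3 -m pendant '[[[0,-8,0,0,0],[0,-20,0,0,0],[0,-40,0,0,0],[0,-60,-5,0,0],[0,-80,-30,0,0],[0,-80,-70,0,0],[0,-80,-110,0,0],[0,-80,-150,0,0],[0,-80,-150,0,0],[0,-80,-150,0,0]]]';  python3 -m pendant '[[[-45,-20,0,0,0],[-90,-40,0,0,0],[-135,-60,0,0,0],[-180,-80,0,0,0],[-220,-80,0,0,0],[-260,-80,0,0,0],[-300,-80,0,0,0],[-300,-80,0,0,0],[-300,-80,0,0,0],[-300,-80,0,0,0]]]'; python3 -c "
from h import *
import cv2
s=state();print(s['eef_pos'],s['wrist_force'])
for n in ('side','top'):
  a=read_camera(n)
  cv2.imwrite(f'pics/{n}4f.png',a)
  a=a[140:290,200:380]
  cv2.imwrite(f'pics/{n}4.png',cv2.resize(a,None,fx=4,fy=4,interpolation=cv2.INTER_CUBIC))
"
```

```text
time_s: 11.45
eef_pos: [0.5919, 0.057, 0.2316]
tcp_rot: [179.9, 0.1, 95.7]
wrist_force: [0.3, -0.4, 0.1]
width: 0.0006
time_s: 12.45
eef_pos: [0.541, -0.2479, 0.2308]
tcp_rot: [-180.0, -0.0, 95.7]
wrist_force: [-0.2, 0.3, 0.4]
width: 0.0003
[ 0.54096904 -0.24789992  0.23081179] [-0.23141214  0.33790287  0.42644898]
```

View pics/side4f.png

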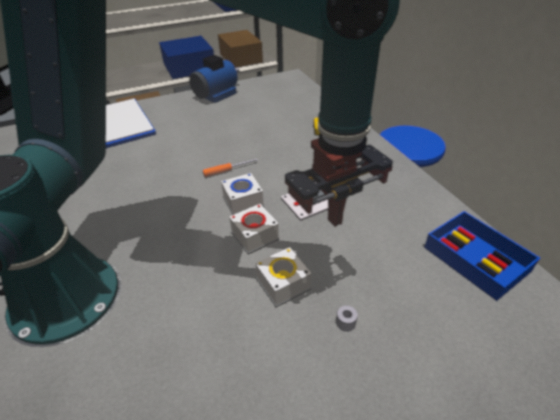

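View pics/top4.png

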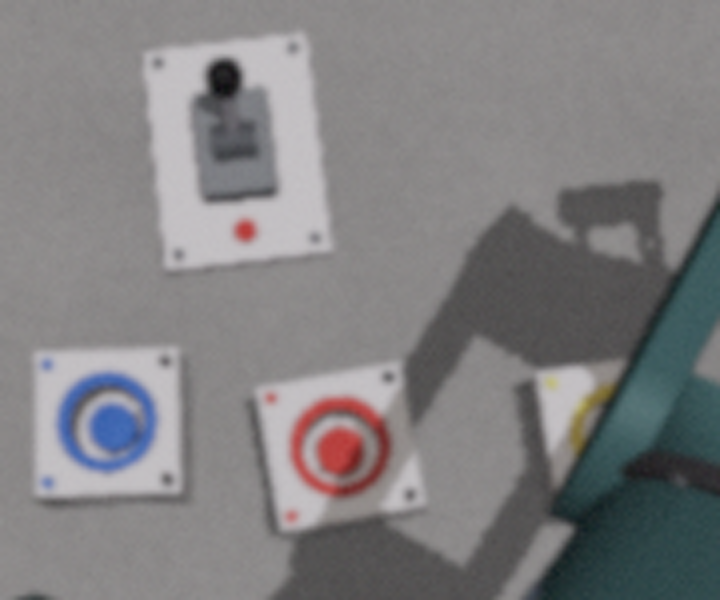

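View pics/side4.png

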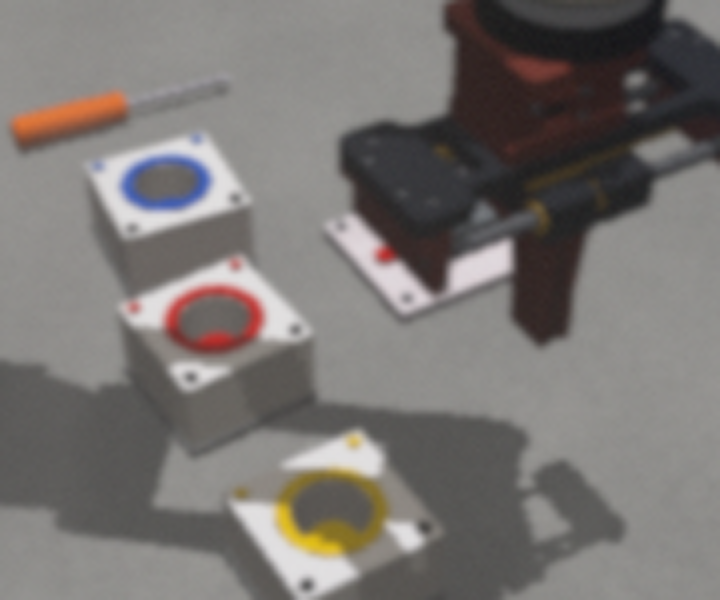

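The ball now sits beyond the block, at (224,77) in the top crop. All the modules, the screwdriver and the coupling are where they were. One numeric check of the lever before handing in.

```bash
python3 -c "
from h import *
d=np.array([.9955,.095,0]);o=np.array([.6626,.0615,0])
print(ray('top',*T(224,77),.087))
for a in(.8,.9,1.0,1.05): 
  X=o+d*.06*np.sin(a-.5)+[0,0,.034+.06*np.cos(a-.5)]
  print(a,X,(proj('top',X)-[200,140])*4+1.5)"
```

```text
[0.69105035 0.06496002 0.087     ]
0.8 [0.68025142 0.06318447 0.09132019] [226.61952426  91.81272152]
0.9 [0.68585996 0.06371968 0.08926366] [225.85559608  84.00555532]
1.0 [0.69123609 0.06423273 0.08665495] [225.19435554  76.83169155]
1.05 [0.69382011 0.06447932 0.08515147] [224.90432462  73.50578626]
```

The lever reads about 1.0: predicted ball row 76.8, seen at 77. Handing in.

```bash
python3 -c "
from h import *
s=state();print(s['time_s'],abs(s['joint_vel']).max(),s['wrist_force'])
finish_job()"
```

```text
12.55 0.4725596523001517 [-0.09226655 -0.59373015  0.22479565]
the job is handed in; nothing more can be done
```

I pressed the red module's sunken button and let it come up, then pushed the supply lever away from the robot to its stop. I handed the job in at 12.55 s of the 48 s allowed.

- **Button:** The closed fingertips went down the red well until the tip stopped at 29.1 mm above the bench, with 17–18 N of force. That is full travel. I held it there for about 1 s and then rose straight out.
- **Lever:** I pushed the ball until it stopped, where it moved 0.1 mm for 2 mm commanded, at 7.6 N. The last top picture puts the ball where the lever should read 1.0, within a pixel (row 77 seen, 76.8 predicted). The lever stopped about 5 mm further on than I first reckoned, but the picture agrees with it being at its stop.
- **Everything else:** In the last pictures the red and blue modules, the screwdriver and the coupling were where they started. The yellow module also looked in place in the side view; the arm partly hid it in the top view. The blue and yellow buttons were never approached.
- **Arm:** It finished clear of everything, with the TCP 0.23 m up and wrist force readings at noise level.

None of the checks failed. I had no direct reading of the buttons or lever, so all of this rests on the force readings and the pictures.

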